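# Load a tray into the test stand and hook a grabber probe onto its terminal post

## Robot

A 6-joint arm with a two-finger parallel gripper is mounted at the origin on the work surface. World frame = base frame: x ahead of the robot, y to its left, z up, the work surface at z = 0. Lengths are in m, angles in rad, forces in N, time in s.
With the tool pointing down it reaches from about 0.35 to 0.975 m from the base axis. Payload 17.4 kg.
Tool frame: the origin (TCP) lies midway between the tips of the shut fingers; the grasp point (between the pads) lies r.hold_point_z behind it (r.hold_point_z is the distance from the TCP to the grasp point, in m); z points along the fingers, y is the direction in which the jaws open and shut (so a half turn about z gives the same grasp; the last joint's range is limited). The gripper opens to 85 mm and grips with 20 to 120 N. Pads are 22 mm wide; open, the fingers measure 114 mm over their backs; the gripper's body (76 mm by 85 mm) begins 54 mm behind the grasp point. The pads swing forward as they close: fully open they stand 13 mm farther back than shut.
Start: joints at [1.102, 0.116, 1.442, -0, 1.584, -0.038], TCP at [0.282, 0.613, 0.231] pointing down, gripper open.
Joint ranges: [-2.83, 2.83], [-0.83, 2.19], [0.07, 2.5], [-1.14, 4.28], [0.01, 3], [-2.97, 2.97]. Speed limits (rad/s): [1.89, 1.89, 2.22, 3.14, 3.14, 3.14].

## Interface

Orientations are given as a unit quaternion [x, y, z, w].
In Python, from workcell import r, snapshot, camera_info gives the robot as it stands.
- The arm moves only by the tool move_arm, never from a script. Its argument "deltas" is a list of rows, each a list of 5 numbers: the shift along the world's x, y, z in units of 60 mm (1.0 is 60 mm), then the turn about the world's z in units of 6 degrees (1.0 is 6 degrees), then the opening, from 0 (shut) to 1 (fully open). A call has 1 to 20 rows; each row is the pose to reach, as a shift and turn from the pose measured when the call began; what a row does not reach only later rows make up. A row lasts 1/8 s, in which the tool goes at most 62.5 mm and 10.7 degrees, less where a joint would pass 70% of its speed; a pose out of reach is approached as far as the arm can. A call with a gripper value outside its range is refused whole. The fingers move at their own pace and stop on an object; "squeeze" is the grip in N (left out, the last holds). Time passes only in rows, so rows that repeat a pose let the fingers close. It gives the time, the measured TCP pose, the force and the opening at its end, in the units of the state.
- r.observe(): the state, without advancing time (a new reading comes with each control period).
- snapshot(name): name is "scene" or "side" or "wrist"; returns the picture (384x512x3 uint8, red, green, blue); there is no depth.
- camera_info(name): a dict with "mtx" (3x3 intrinsics, pixels), "T" (4x4, takes a point from camera to world coordinates). Camera axes: x right, y up, looking along -z (the intrinsics and any distortion apply to the point x, -y, -z); pixel columns grow to the right and rows downward; lengths in m; the calibration is good to about 2 mm. A picture is of the moment at which its call begins: read the wrist's pose just before it. camera_info takes no time and is no camera call; for the wrist camera it gives the pose at the moment of the call.
- r.close_job(): hands the job in, once; it reports no verdict.
The state is a dict: "clock": time; "joint_positions": joint angles; "qd": joint speeds; "effort": joint torques, N m; "tcp_pos": TCP position; "ee_rot": TCP orientation; "ft_force": force on the tool from outside, world axes, zero at the start; "wrist_torque": the same for the moment, N m; "width": finger opening in m.
Only numpy, scipy, OpenCV 4.12 (cv2) and the standard library are available. Lean on these libraries where they do the work, as an engineer would, in place of code of your own. Each camera call takes 0.05 s, during which the arm holds its last target.

## Task

Slide the loaded tray fully home into the slotted test stand. Then pick up the grabber probe by squeezing its two upright plates together, which pushes its hook out, lower it flat onto the tray so that the terminal post stands between the probe's nose and the hook, and let go so that the hook springs back and grips the post. Keep the lamp head standing in its pocket and leave the other things on the bench alone.

Things in the scene. Friction and masses are not known exactly. Their poses are not given: they have to be found in the camera images.
- fixture: test stand, fixed: grey base plate 270 x 176 x 10 mm (x -130..+140), two aluminium slotted rails (x -75..+75). Origin on the underside; +x = the way the tray slides in, z up. Lips, top 25.5 mm above the bench, cover the tray's edges beyond y = +-68 mm. Tray fully home: its origin at x 0, y 0 (play 1.5 mm each side), z 10 mm here, axes parallel.
- stop (a point): on the test stand, middle of the end stop's near face at x = +75, z = 25 mm of its frame: the tray's far edge meets it when home. Stop 40 mm high above the bench; the grey meter housing behind it 60 mm.
- tray: loose aluminium tray, about 0.55 kg, plate 150 (x) x 150 (y) x 8 mm, in the stand's rails but drawn out 50 to 80 mm towards the robot. Origin: centre of its underside, axes as the stand's; top face z = 8 mm. Square pocket for the lamp head (52 mm outside, fence 8 mm high) centred at x = -30, y = 0; the rest of the top is clear but for the push wall and the post.
- push_wall (a point): on the tray, middle of the near face (x = -75 mm) of its upright push wall, 18 mm above the tray's underside. Wall 90 mm wide (y), 8 mm thick, top 34 mm above the underside. Push here towards +x; sliding takes about 5 to 12 N.
- post_top (a point): centre of the top of the terminal post: upright brass pin, 8 mm diameter, 17 mm high above the tray's top face, fixed at x = +30, y = +46 mm of the tray's frame. The clear deck for the probe is on its -y side: lay the probe across the tray, hook pointing to the tray's +y.
- lamp_head: grey plastic torch lamp head, 60 g, 42 mm diameter at the top, 44 mm high, standing loose in the tray's pocket. Origin: centre of its underside.
- probe: loose black grabber probe, about 90 g, lying on its flat sole (28 mm wide, x -50..+40). Origin on the underside, below the front face of the finger plate, mid-width; +x along the barrel to the hook, z up. Barrel top z = 28 mm, flat nose face x = +45 mm. Fixed upright finger plate: x -6..0, 28 mm wide, top z = 62 mm. Moving thumb plate behind it.
- thumb (a point): on the plunger, middle of the thumb plate's outer (rear) face: x = -60 mm of the probe when released, z = 46. Plate 6 mm thick, 28 mm wide, z 16..62. Over both plates' outer faces 60 mm released, 44 mm squeezed to the stop. Pinch these faces from above, closing along the probe's x, fingertips above the barrel (z over 30 mm).
- hook (a point): on the plunger, middle of the hook's inner face: x = 46 mm of the probe when released, 62 pressed, z = 12. The hook is a steel plate 5 mm thick, 16 mm wide, z 4..27 mm, turned down from a rod at z = 24 (underside 21 mm, so it passes over the post). Gap from nose to hook: 1 mm released, 17 mm pressed.
- plunger (a joint): how far the plunger is pressed, m: 0 released, 0.016 fully pressed (hook out 16 mm). Spring about 2 N at the start, 8 N fully pressed; it returns by itself. With the post caught it reads about 0.007.
- tape_roll: bystander: roll of black tape lying flat, 74 mm across, 18 mm high, origin at the centre of its underside.
- wire_spool: bystander: steel-coloured spool of solder wire, 60 mm across, 50 mm high, standing; origin at the centre of its underside.
- screw_tin: bystander: open round steel tin, 76 mm across, 35 mm high, origin at the centre of its underside.
Things that resemble listed ones, but are neither listed nor needed, are in the scene too. Leave any turquoise look-alike of the probe alone.

How it is judged:
On the way, in this order (a step that is already met when the one before it is completed fails the run):
1. the tray is fully home in the stand (within 4 mm of the end stop) (x of tray in the frame of fixture above -0.004 m), for 0.2 s.
2. the hook is extended (plunger pressed more than 9 mm) with the post between nose and hook (x of post_top in the frame of probe between 0.0455 and 0.062 m and y of post_top in the frame of probe between -0.009 and 0.009 m and z of post_top in the frame of probe above 0.008 m and value of joint plunger above 0.009 m), for 0.1 s.
At the end, for the whole second after the job is handed in: Tray within 5 mm of the end stop; probe let go, at rest, flat on the tray (tilt under 0.12 rad; post top 10 mm or more above its sole), its hook sprung back on the post (plunger 5 to 9.5 mm, post within 9 mm of the hook's middle line); lamp head upright in its pocket (x of post_top in the frame of probe between 0.0455 and 0.053 m and y of post_top in the frame of probe between -0.009 and 0.009 m and value of joint plunger between 0.005 and 0.0095 m and z of post_top in the frame of probe above 0.01 m and angle between probe's own z axis and vertical below 0.12 rad and x of tray in the frame of fixture above -0.005 m and linear speed of probe below 0.02 m/s and z of lamp_head in the frame of tray below 0.012 m and angle between lamp_head's own z axis and vertical below 0.15 rad and horizontal distance between lamp_head and tray below 0.045 m); the robot touches nothing.
It fails at once if a bystander is moved more than 20 mm (distance of any of tape_roll, wire_spool, screw_tin from where it was at the start of the episode above 0.02 m).
It fails at once if the lamp head is tipped (more than 0.5 rad) (angle between lamp_head's own z axis and vertical above 0.5 rad).
It also fails if it takes over 58 s, if anything falls off the work surface, if the arm or the gripper's body presses on something with over 40 N, if the wrist force passes 120 N, or if a joint passes its speed limit or range.

## Working session

There is one attempt and no reset: what is moved stays moved. The work goes in short steps, Python scripts to look and compute and a tool call to move; the robot and the scene stay as the last step left them, time stands still between calls to the robot, and variables do not carry over. Pictures are saved under pics/ and viewed, and the job is handed in when it is done.

Besides the shell and the picture viewer there is one more tool, called after ">>>" as name([rows], argument=value, ...), one row to a line, values as JSON. move_arm: Moves the arm, as the interface text tells. Its arguments: {"type":"object","properties":{"deltas":{"type":"array"},"squeeze":{"type":"number"}},"required":["deltas"]}

```bash
mkdir -p pics; ls
python3 - <<'E'
from workcell import r,snapshot,camera_info
import cv2,numpy as np
print(r.observe(), r.hold_point_z)
for n in ["scene","side","wrist"]:
    i=snapshot(n); cv2.imwrite(f"pics/{n}0.png",i[:,:,::-1]); c=camera_info(n); print(n,c)
    np.savez(f"{n}0.npz",mtx=c["mtx"],T=c["T"])
E
```

```text
pics
{'clock': 0.0, 'joint_positions': array([ 1.10218985e+00,  1.16503412e-01,  1.44228529e+00, -2.01003709e-05,
        1.58400303e+00, -3.78049157e-02]), 'qd': array([-0.00072262, -0.00049255, -0.00127037, -0.00019641,  0.00017374,
       -0.0011653 ]), 'effort': array([ 4.51295113e-03, -7.31990290e+01, -6.32502437e+01,  2.80501345e-04,
        5.96446189e-03,  1.44077740e-05]), 'tcp_pos': array([0.28180671, 0.61314235, 0.23053799]), 'ee_rot': array([ 2.13739048e-01,  9.76890608e-01, -5.82940897e-04, -1.40461085e-04]), 'ft_force': array([-0.29523203, -0.29594622,  0.53274288]), 'wrist_torque': array([ 0.04398488, -0.03096672, -0.01199888]), 'width': 0.08565894033770893} 0.0187
scene {'mtx': array([[410.59182506,   0.        , 254.30234914],
       [  0.        , 410.59182506, 194.52027015],
       [  0.        ,   0.        ,   1.        ]]), 'T': array([[ 0.67775205, -0.4848913 ,  0.55275002,  1.15930761],
       [ 0.73508063,  0.42885878, -0.52510629, -0.53623825],
       [ 0.01756777,  0.7622077 ,  0.64709412,  0.73439161],
       [ 0.        ,  0.        ,  0.        ,  1.    
[... 243 characters left out ...]
       [-0.33268242,  0.66394789, -0.66969814, -0.93430084],
       [ 0.01370409,  0.71347774,  0.70054387,  1.07093975],
       [ 0.        ,  0.        ,  0.        ,  1.        ]])}
wrist {'mtx': array([[321.17380311,   0.        , 253.35476629],
       [  0.        , 321.17380311, 192.92097269],
       [  0.        ,   0.        ,   1.        ]]), 'T': array([[ 4.16816900e-01, -8.77353657e-01, -2.37727224e-01,
         2.22422363e-01],
       [ 9.08990466e-01,  4.02291121e-01,  1.09078808e-01,
         6.40755876e-01],
       [-6.51392099e-05, -2.61557671e-01,  9.65187847e-01,
         3.73246468e-01],
       [ 0.00000000e+00,  0.00000000e+00,  0.00000000e+00,
         1.00000000e+00]])}
```

View pics/scene0.png

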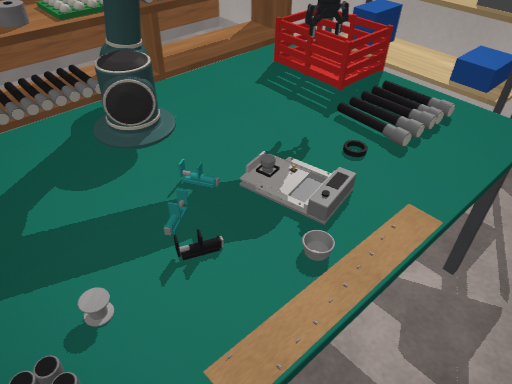

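View pics/side0.png

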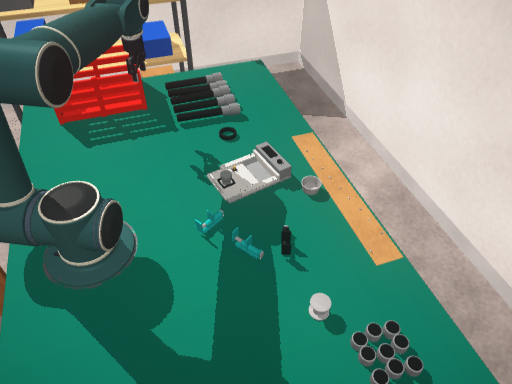

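View pics/wrist0.png

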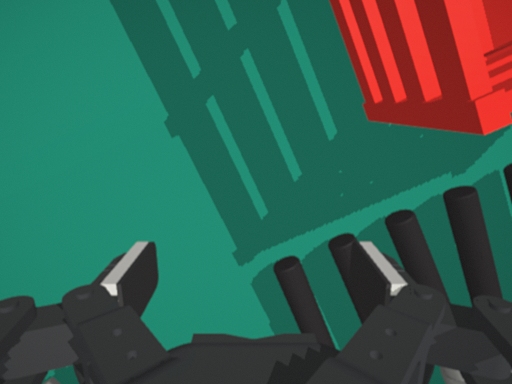

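Run:
```python
import cv2,numpy as np
s=cv2.imread("pics/scene0.png"); d=cv2.imread("pics/side0.png")
def c(i,x,y,w,h,k): return cv2.resize(i[y:y+h,x:x+w],None,fx=k,fy=k,interpolation=cv2.INTER_CUBIC)
cv2.imwrite("pics/c1.png",c(s,235,145,130,80,6)); cv2.imwrite("pics/c2.png",c(s,160,225,75,40,10))
cv2.imwrite("pics/c3.png",c(d,200,135,130,75,6)); cv2.imwrite("pics/c4.png",c(d,265,215,50,50,10))
```

```text
(no output)
```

View pics/c1.png

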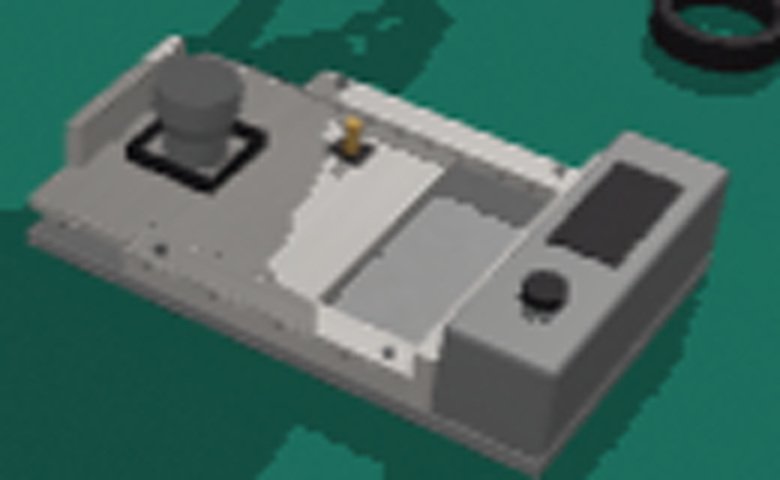

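View pics/c2.png

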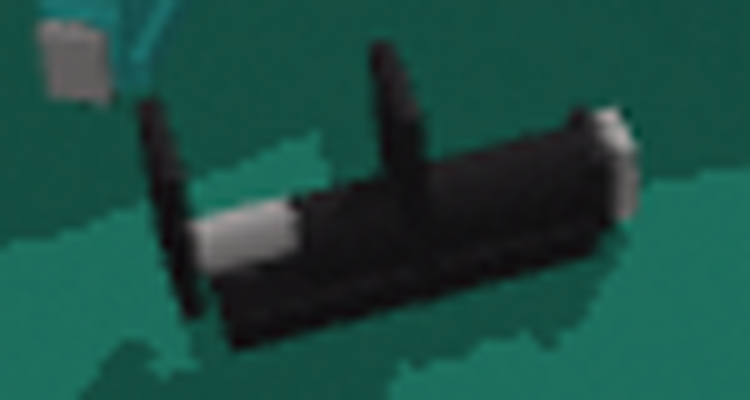

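View pics/c3.png

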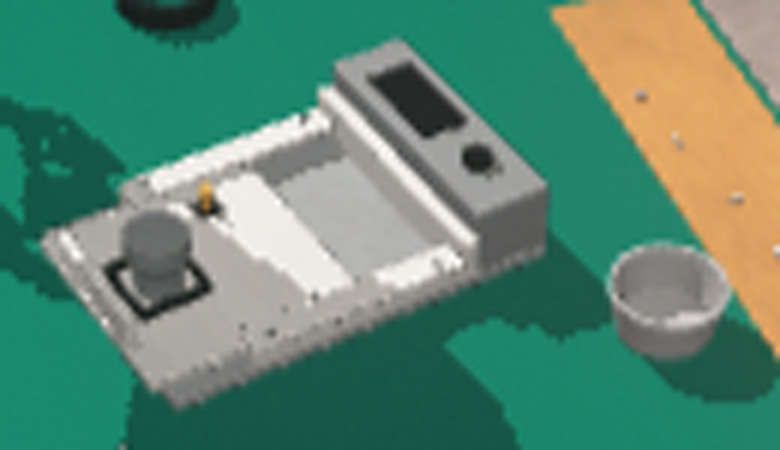

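View pics/c4.png

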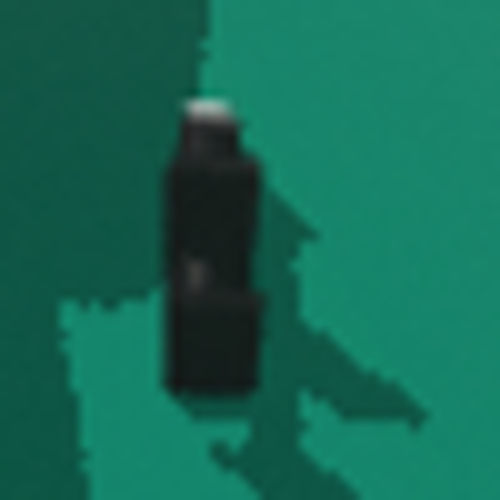

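```bash
cat > h.py <<'E'
import numpy as np,cv2
from scipy.optimize import least_squares
def cam(n):
    z=np.load(n+"0.npz"); return z["mtx"],z["T"]
def proj(P,M,T):
    P=np.atleast_2d(P); q=(P-T[:3,3])@T[:3,:3]
    q=q*[1,-1,-1]; u=q@M.T; return u[:,:2]/u[:,2:]
def ray(px,M,T):
    d=np.linalg.inv(M)@[px[0],px[1],1]; return T[:3,:3]@(d*[1,-1,-1])
def onplane(px,z,M,T):
    d=ray(px,M,T); s=(z-T[2,3])/d[2]; return T[:3,3]+s*d
def tri(obs):
    f=lambda X:np.concatenate([(proj(X,M,T)[0]-p) for p,M,T in obs])
    s=least_squares(f,[.6,0,.03]); return s.x,np.sqrt(np.mean(s.fun**2))
def fitpose(obs,z,x0):
    # obs: (local pt, px, M,T); pose x,y,yaw at height z
    def f(p):
        c,s=np.cos(p[2]),np.sin(p[2]); R=np.array([[c,-s,0],[s,c,0],[0,0,1]])
        return np.concatenate([proj(R@np.array(l)+[p[0],p[1],z],M,T)[0]-px for l,px,M,T in obs])
    s=least_squares(f,x0,loss="soft_l1"); return s.x,f(s.x).reshape(-1,2).round(1)
E
python3 - <<'E'
from h import *
S=cam("scene");D=cam("side")
a=lambda p:np.array(p)/6+[235,145]; b=lambda p:np.array(p)/6+[200,135]
P=dict(post=((352,120),(206,187)),A=((627,133),(335,65)),B=((727,172),(400,40)),C=((555,372),(547,187)),Dd=((437,318),(480,222)),
 wl=((180,40),(60,232)),lamp=((201,70),(157,225)))
for k,(p,q) in P.items():
    X,e=tri([(a(p),*S),(b(q),*D)]); print(k,(X*1000).round(1),e.round(2))
a=lambda p:np.array(p)/10+[160,225]; b=lambda p:np.array(p)/10+[265,215]
for k,p,q in (("thumb",(148,98),(213,293)),("finger",(383,42),(213,157)),("hook",(612,112),(209,105))):
    X,e=tri([(a(p),*S),(b(q),*D)]); print(k,(X*1000).round(1),e.round(2))
for k,p in (("thumb",(148,98)),("finger",(383,42))):
    print(k,onplane(a(p),.062,*S))
for k,p in (("thumb",(213,293)),("finger",(213,157))):
    print(k,onplane(b(p),.062,*D))
E
```

```text
post [544.9 199.6  39.5] 0.26
A [654.1 266.   60. ] 0.26
B [703.3 276.1  60.8] 0.21
C [739.2 110.5  61.5] 0.51
Dd [687.3  95.   64.3] 1.02
wl [445.9 181.2  43.7] 0.01
lamp [497.7 143.1  69.5] 0.31
thumb [ 580.  -228.    72.2] 1.04
finger [ 600.4 -178.5   72.2] 0.93
hook [ 621.6 -130.5   33.9] 0.6
thumb [ 0.56929363 -0.22037629  0.062     ]
finger [ 0.59017844 -0.1701949   0.062     ]
thumb [ 0.58341568 -0.22699984  0.062     ]
finger [ 0.6038558  -0.17667696  0.062     ]
```

>>> move_arm([
  [0.3,-0.8,0,0.8,0.5],
  [0.6,-1.7,0,1.6,0],
  [0.8,-2.6,0,2.6,0],
  [1.0,-3.6,0,3.6,0],
  [1.2,-4.6,0,4.6,0],
  [1.4,-5.6,0,5.4,0],
  [1.7,-6.6,0,6.1,0],
  [2.0,-7.5,0,6.1,0],
  [2.2,-8.1,0,6.1,0],
  [2.2,-8.1,0,6.1,0],
])

```text
clock: 1.4
tcp_pos: [0.4142, 0.1253, 0.2307]
ee_rot: [-0.102, 0.995, -0.001, 0.0]
ft_force: [0.6, -0.3, 0.4]
width: 0.0
```

```bash
cat > shot.py <<'E'
import sys
from workcell import r,snapshot,camera_info
import cv2,numpy as np
n,k=sys.argv[1],sys.argv[2]
c=camera_info(n); i=snapshot(n); o=r.observe()
cv2.imwrite(f"pics/{n}{k}.png",i[:,:,::-1]); np.savez(f"{n}{k}.npz",mtx=c["mtx"],T=c["T"])
print(o["clock"],o["tcp_pos"],o["ft_force"],o["width"])
E
python3 shot.py wrist 1
```

```text
1.45 [0.4139306  0.12645409 0.23064273] [ 0.28310418 -0.27230791 -0.79936043] -7.892513737278528e-06
```

View pics/wrist1.png

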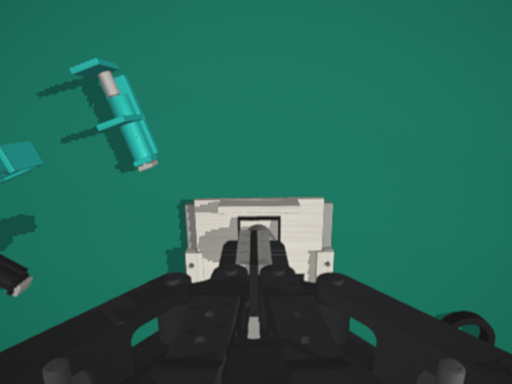

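Run:
```python
import cv2
i=cv2.imread("pics/wrist1.png"); cv2.imwrite("pics/w1c.png",cv2.resize(i[180:300,170:350],None,fx=4.4,fy=4.4,interpolation=cv2.INTER_CUBIC))
```

```text
(no output)
```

View pics/w1c.png

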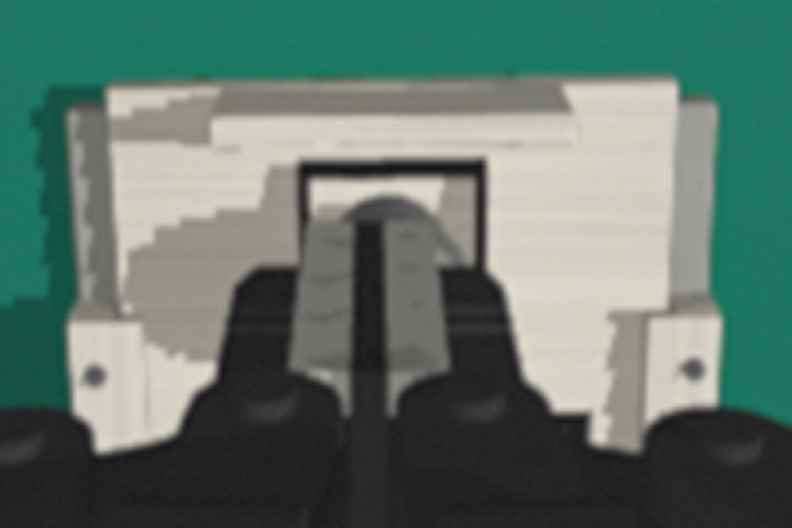

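Run:
```python
from h import *
W=cam("wrist1".replace("1","1")[:-1]+"1") if 0 else (lambda z:(z["mtx"],z["T"]))(np.load("wrist1.npz"))
c=lambda p:np.array(p)/4.4+[170,180]-0.4
# image right = tool y? sign check: right side is y+
m=1e-3
def L(*v): return np.array(v)*m
fx=[(L(-130,-88,10),c((68,103)),*W),(L(-130,88,10),c((718,98)),*W),(L(-75,-88,25.5),c((68,318)),*W),(L(-75,88,25.5),c((722,313)),*W)]
tr=[(L(-75,-75,18),c((105,87)),*W),(L(-75,75,18),c((677,79)),*W),(L(-75,-45,44),c((213,117)),*W),(L(-75,45,44),c((572,111)),*W)]
for n,o in (("fix",fx),("tray",tr)):
    p,e=fitpose(o,0,[.55,.15,.2]); print(n,p,np.degrees(p[2]),e.tolist())
    u=np.array([np.cos(p[2]),np.sin(p[2])]); print("wall",p[:2]-u*.075)
    if n=="fix": pf=p
    else: print("tray in fix", (p[:2]-pf[:2])@np.array([np.cos(pf[2]),np.sin(pf[2])]))
```

```text
fix [0.58406226 0.16819494 0.21373401] 12.246056512364353 [[-0.6, 0.3], [0.7, 0.2], [-0.3, -0.2], [0.3, -0.2]]
wall [0.51076883 0.15228666]
tray [0.52320163 0.1548373  0.22077771] 12.649631120439999 [[-0.1, 0.2], [0.1, 0.1], [-1.1, -0.2], [1.1, -0.1]]
wall [0.45002207 0.13841317]
tray in fix -0.062309082651665466
```

>>> move_arm([
  [0,0.06,-0.9,0.1,0],
  [0,0.06,-1.8,0.1,0],
  [0,0.06,-2.7,0.1,0],
  [0,0.06,-3.42,0.1,0],
  [0,0.06,-3.42,0.1,0],
  [0,0.06,-3.42,0.1,0],
])

```text
clock: 2.2
tcp_pos: [0.4146, 0.1308, 0.0273]
ee_rot: [-0.108, 0.994, -0.0, 0.001]
ft_force: [0.9, 0.5, -0.4]
width: -0.0
```

>>> move_arm([
  [0.16,0.035,0,0,0],
  [0.32,0.07,0,0,0],
  [0.42,0.091,0,0,0],
  [0.52,0.113,0,0,0],
  [0.62,0.135,0,0,0],
  [0.72,0.157,0,0,0],
  [0.82,0.179,0,0,0],
  [0.92,0.2,0,0,0],
  [1.02,0.222,0,0,0],
  [1.1,0.24,0,0,0],
  [1.17,0.255,0,0,0],
  [1.22,0.266,0,0,0],
  [1.26,0.274,0,0,0],
  [1.26,0.274,0,0,0],
])

```text
clock: 3.95
tcp_pos: [0.4905, 0.1473, 0.0274]
ee_rot: [-0.108, 0.994, -0.0, 0.001]
ft_force: [-0.1, 0.5, -0.9]
width: 0.0003
```

```bash
python3 shot.py wrist 2
```

```text
4.0 [0.4904662  0.14733953 0.02741179] [0.42289867 0.60360388 0.31945907] 7.598572659481409e-05
```

View pics/wrist2.png

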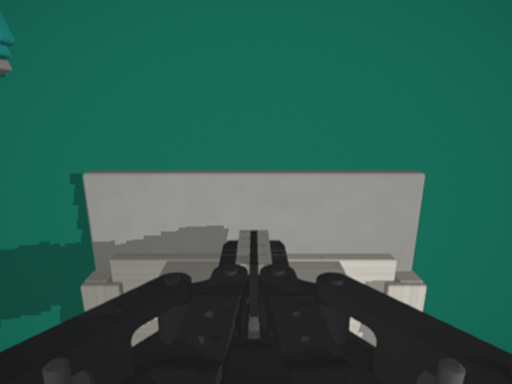

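>>> move_arm([
  [0.04,0.009,0,0,0],
  [0.08,0.017,0,0,0],
  [0.12,0.026,0,0,0],
  [0.15,0.033,0,0,0],
  [0.18,0.039,0,0,0],
])

```text
clock: 4.62
tcp_pos: [0.5012, 0.1496, 0.0273]
ee_rot: [-0.108, 0.994, -0.0, 0.001]
ft_force: [-18.5, -4.3, 10.1]
width: -0.0
```

>>> move_arm([
  [0.03,0.007,0,0,0],
  [0.06,0.013,0,0,0],
  [0.06,0.013,0,0,0],
])

```text
clock: 5.0
tcp_pos: [0.5013, 0.1497, 0.0273]
ee_rot: [-0.108, 0.994, -0.001, -0.004]
ft_force: [-45.8, -10.4, 31.5]
width: 0.0
```

```bash
python3 shot.py wrist 3;python3 shot.py scene 3
```

```text
5.05 [0.50127757 0.14965529 0.02729394] [-45.14160949 -10.30983446  30.91322992] -0.00021777634430113362
5.1 [0.5012776  0.14964786 0.02731347] [-45.9052798  -10.26657595  31.57387575] 6.570477096125524e-05
```

View pics/wrist3.png

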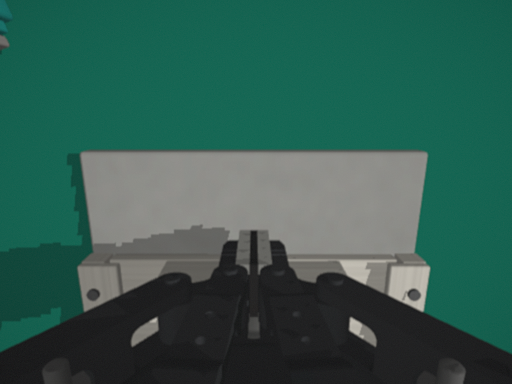

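>>> move_arm([
  [-0.3,-0.065,0,0,0],
  [-0.5,-0.11,0,0,0],
  [-0.5,-0.11,1.0,0,0],
  [-0.4,-0.2,2.0,0,0],
  [-0.2,-0.8,2.9,-1,0.5],
  [0.3,-1.7,3.3,-2.0,1],
  [0.8,-2.7,3.3,-3.2,1],
  [1.2,-3.7,3.3,-4.4,1],
  [1.6,-4.7,3.3,-5.4,1],
  [2.1,-5.6,3.3,-5.8,1],
  [2.5,-6.25,3.3,-5.8,1],
  [2.5,-6.25,3.3,-5.8,1],
  [2.5,-6.25,3.3,-5.8,1],
])

```text
clock: 6.72
tcp_pos: [0.6513, -0.2253, 0.2251]
ee_rot: [0.194, 0.981, 0.0, -0.004]
ft_force: [-1.1, 1.1, 0.3]
width: 0.0852
```

```bash
python3 shot.py wrist 4;python3 shot.py scene 4;python3 shot.py side 4
python3 - <<'E'
import cv2,numpy as np
s=cv2.imread("pics/scene4.png"); d=cv2.imread("pics/side4.png")
def c(i,x,y,w,h,k): return cv2.resize(i[y:y+h,x:x+w],None,fx=k,fy=k,interpolation=cv2.INTER_CUBIC)
cv2.imwrite("pics/c5.png",np.hstack([c(s,235,145,130,80,3),c(d,200,130,130,80,3)]))
E
```

```text
6.775 [ 0.65117973 -0.22473221  0.22551338] [ 0.21192677  0.55913924 -0.22927834] 0.08568613765165121
6.825 [ 0.65110953 -0.2244471   0.22580131] [ 0.1147298  -0.17104824  0.03613036] 0.08540226489056091
6.875 [ 0.65113733 -0.22433154  0.22599814] [-1.56554249 -0.73521983 -0.36857292] 0.08526602830692608
```

View pics/wrist4.png

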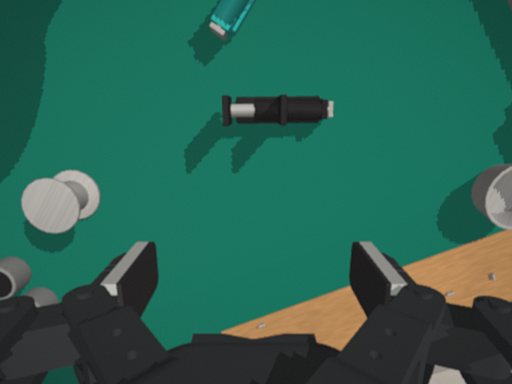

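View pics/c5.png

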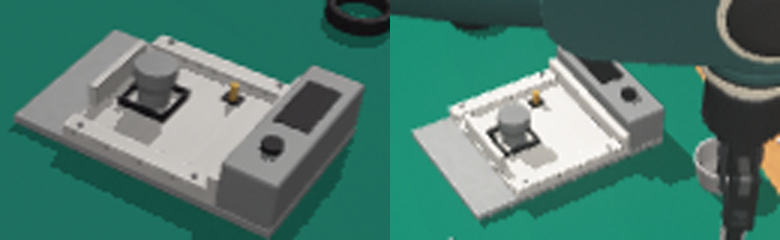

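Tray is home, lamp standing. Wrist picture: the black probe spans (223..334, ~110). Zoom for measuring.

Run:
```python
import cv2
i=cv2.imread("pics/wrist4.png"); cv2.imwrite("pics/w4c.png",cv2.resize(i[85:135,210:345],None,fx=5.9,fy=5.9,interpolation=cv2.INTER_CUBIC))
```

```text
(no output)
```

View pics/w4c.png

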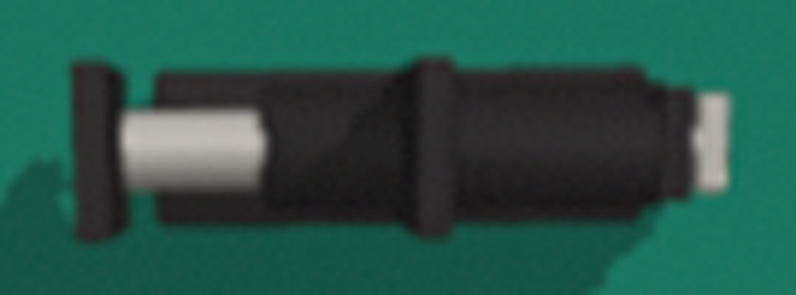

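Run:
```python
from h import *
z=np.load("wrist4.npz");W=(z["mtx"],z["T"])
c=lambda p:np.array(p)/5.9+[210,85]-0.4
L=lambda *v:np.array(v)*1e-3
o=[(L(-60,14,62),c((73,63)),*W),(L(-60,-14,62),c((76,240)),*W),(L(0,14,62),c((453,60)),*W),(L(0,-14,62),c((451,237)),*W),(L(51,8,27),c((730,93)),*W),(L(51,-8,27),c((729,191)),*W)]
p,e=fitpose(o,0,[.6,-.18,1.18]); print(p,np.degrees(p[2]),e.tolist())
u=np.array([np.cos(p[2]),np.sin(p[2])]); print("mid plates",p[:2]-.03*u)
from workcell import r
s=r.observe();q=s["ee_rot"];print(s["tcp_pos"],np.degrees(np.arctan2(q[1]**2-q[0]**2,2*q[0]*q[1])))
```

```text
[ 0.60441374 -0.17236051  1.19531711] 68.48662570348013 [[-0.8, -0.5], [-0.1, 0.8], [0.6, -1.0], [0.6, 0.4], [0.1, 0.4], [-0.5, -0.1]]
mid plates [ 0.59341218 -0.20027047]
[ 0.65113733 -0.22433154  0.22599814] 67.69896377129793
```

>>> move_arm([
  [-0.5,0.2,0,0.13,1],
  [-0.96,0.4,-0.4,0.13,1],
  [-0.96,0.4,-1.2,0.13,1],
  [-0.96,0.4,-2.0,0.13,1],
  [-0.96,0.4,-2.7,0.13,1],
  [-0.96,0.4,-3.1,0.13,1],
  [-0.96,0.4,-3.27,0.13,1],
  [-0.96,0.4,-3.27,0.13,1],
], squeeze=30)

```text
clock: 7.88
tcp_pos: [0.5936, -0.1999, 0.0302]
ee_rot: [0.186, 0.982, 0.0, -0.003]
ft_force: [-0.0, 1.1, -0.1]
width: 0.0853
```

```bash
python3 shot.py wrist 5
```

```text
7.925 [ 0.5939372  -0.20017189  0.03093532] [ 0.93964906 -0.36606178 -0.43915435] 0.08498984610521115
```

View pics/wrist5.png

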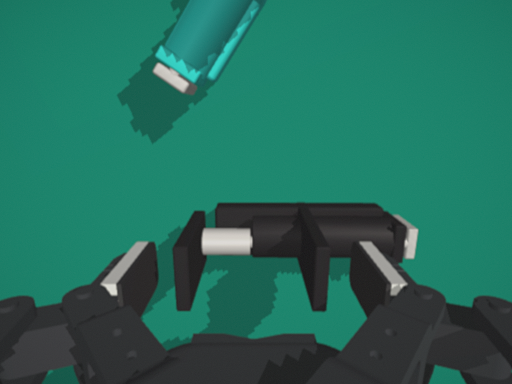

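>>> move_arm([
  [0,0,0,0,0.6],
  [0,0,0,0,0.5],
  [0,0,0,0,0.4],
  [0,0,0,0,0.3],
  [0,0,0,0,0.2],
  [0,0,0,0,0.2],
  [0,0,0,0,0.2],
], squeeze=30)

```text
clock: 8.8
tcp_pos: [0.5954, -0.2001, 0.0335]
ee_rot: [0.186, 0.982, 0.0, -0.001]
ft_force: [-0.4, 5.1, 14.8]
width: 0.0428
```

```bash
python3 shot.py wrist 6
```

```text
8.85 [ 0.59530989 -0.20007452  0.03340135] [ 0.1919757   5.56886742 13.79204345] 0.04295561756899307
```

View pics/wrist6.png

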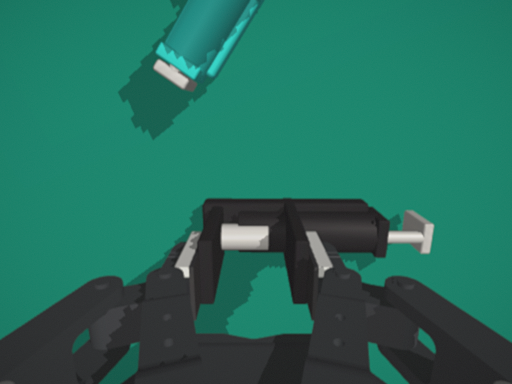

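>>> move_arm([
  [0,0,0.4,0,0.2],
  [0,0,1.0,0,0.2],
  [0,0.1,1.7,0,0.2],
  [0,0.5,2.0,0.4,0.2],
  [0.05,1.2,2.0,1.2,0.2],
  [0.1,2.0,2.0,2.0,0.2],
  [0.15,2.8,2.0,2.8,0.2],
  [0.2,3.6,2.0,3.6,0.2],
  [0.25,4.4,2.0,4.4,0.2],
  [0.3,5.0,2.0,5.2,0.2],
  [0.35,5.5,2.0,5.62,0.2],
  [0.4,5.79,2.0,5.62,0.2],
  [0.4,5.79,2.0,5.62,0.2],
  [0.4,5.79,2.0,5.62,0.2],
], squeeze=30)

```text
clock: 10.6
tcp_pos: [0.6192, 0.1468, 0.1532]
ee_rot: [-0.106, 0.994, -0.0, -0.001]
ft_force: [-0.3, -0.5, -1.4]
width: 0.0426
```

```bash
python3 shot.py wrist 7; python3 shot.py scene 7; python3 shot.py side 7;  python3 - <<'E'
import cv2,numpy as np
s=cv2.imread("pics/scene7.png"); d=cv2.imread("pics/side7.png")
def c(i,x,y,w,h,k): return cv2.resize(i[y:y+h,x:x+w],None,fx=k,fy=k,interpolation=cv2.INTER_CUBIC)
cv2.imwrite("pics/c7.png",np.hstack([c(s,235,90,130,130,3),c(d,200,80,130,130,3)]))
E
```

```text
10.65 [0.61925174 0.1465466  0.15329526] [-0.07119111  0.20608824 -0.45324163] 0.04275937370980037
10.7 [0.61929743 0.14651497 0.15338273] [ 0.57998728 -0.31364545 -0.34158819] 0.042295253895427834
10.75 [0.61935032 0.14654006 0.1534779 ] [ 0.44829296  0.46549448 -1.07937196] 0.04244130576884956
```

View pics/wrist7.png

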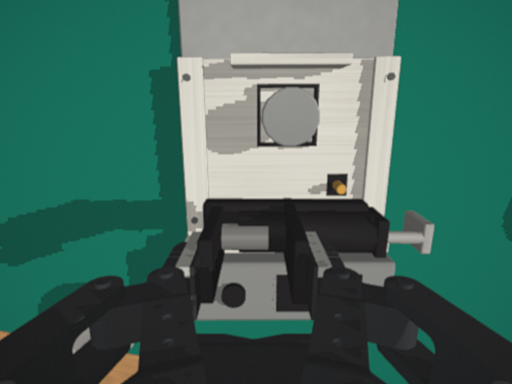

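View pics/c7.png

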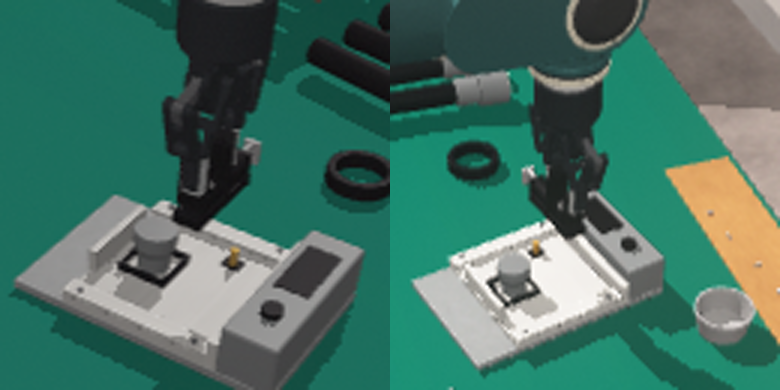

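Run:
```python
import cv2
i=cv2.imread("pics/wrist7.png"); cv2.imwrite("pics/w7a.png",cv2.resize(i[170:310,190:440],None,fx=3.2,fy=3.2,interpolation=cv2.INTER_CUBIC))
cv2.imwrite("pics/w7b.png",cv2.resize(i[45:235,170:410],None,fx=3.1,fy=3.1,interpolation=cv2.INTER_CUBIC))
```

```text
(no output)
```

View pics/w7a.png

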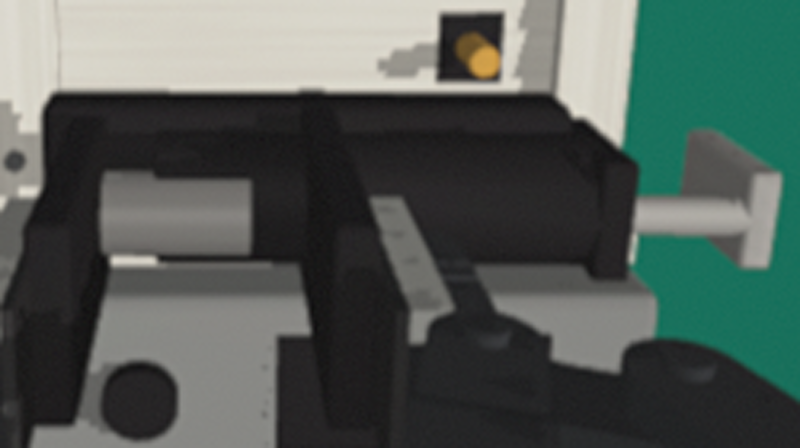

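View pics/w7b.png

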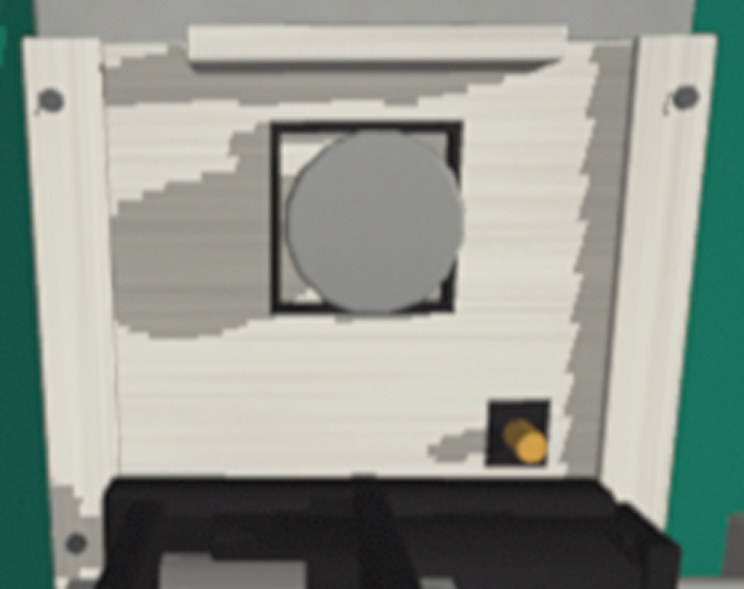

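```bash
cat > f7.py <<'E'
from h import *
from scipy.spatial.transform import Rotation as Ro
z=np.load("wrist7.npz");W=(z["mtx"],z["T"])
L=lambda *v:np.array(v)*1e-3
c=lambda p:np.array(p)/3.1+[170,45]-0.35
o=[(L(-75,-45,44),c((190,27)),*W),(L(-75,45,44),c((567,28)),*W),(L(-56,-26,26),c((270,121)),*W),(L(-56,26,26),c((463,121)),*W),(L(-4,-26,26),c((272,314)),*W),(L(-4,26,26),c((455,314)),*W),(L(30,46,35),c((532,447)),*W)]
p,e=fitpose(o,0,[.58,.17,.21]); print("tray",p,np.degrees(p[2]),e.tolist())
R=lambda a:np.array([[np.cos(a),-np.sin(a)],[np.sin(a),np.cos(a)]])
post=p[:2]+R(p[2])@[.03,.046]; print("post fit",post,"direct",onplane(c((532,447)),.035,*W))
c=lambda p:np.array(p)/3.2+[190,170]-0.35
pts=[(62,8,27,752,174),(67,8,27,779,174),(67,-8,27,769,267),(62,-8,27,745,264),(62,8,4,689,132),(-50,14,0,45,98),(40,14,0,553,95)]
l=np.array([q[:3] for q in pts])*1e-3; px=np.array([c(q[3:]) for q in pts])
def f(v,full=False):
    P=Ro.from_euler("ZYX",v[3:]).apply(l)+v[:3]
    d=(proj(P,*W)-px)
    return d if full else np.concatenate([d.ravel(), v[4:]/.02])
s=least_squares(f,[.615,.168,.12,1.785,0,0]); print("probe",s.x,np.degrees(s.x[3:]),f(s.x,True).round(1).tolist())
v=s.x; print("post in probe", Ro.from_euler("ZYX",v[3:]).inv().apply(np.append(post,.035)-v[:3]))
E
python3 f7.py; python3 -c "
from workcell import r;o=r.observe();print(o['tcp_pos'],o['joint_positions'])"
```

```text
tray [0.58625539 0.16809103 0.21446831] 12.288128804410487 [[-1.3, -0.1], [0.9, -0.5], [-1.1, -1.1], [1.9, -1.1], [-1.8, 2.1], [1.1, 2.0], [0.1, 1.0]]
post fit [0.605778   0.21942199] direct [0.60494307 0.21906658 0.035     ]
probe [ 6.14322826e-01  1.68491060e-01  1.20385427e-01  1.79909003e+00
  4.39572220e-04 -1.57692980e-02] [ 1.03080266e+02  2.51856330e-02 -9.03514223e-01] [[-0.1, -0.3], [1.6, -0.4], [0.8, 0.5], [-1.6, 1.6], [-1.6, -1.0], [0.8, 0.3], [0.0, -1.0]]
post in probe [ 0.05158083 -0.0018569  -0.08540266]
[0.61935032 0.14654006 0.1534779 ] [ 1.92188150e-01  6.53476615e-02  1.62226494e+00  1.44796862e-04
  1.45628160e+00 -1.59094283e+00]
```

>>> move_arm([
  [0.01,-0.01,0,-0.1,0.2],
  [0.01,-0.01,-0.5,-0.1,0.2],
  [0.01,-0.01,-0.9,-0.1,0.2],
  [0.01,-0.01,-1.05,-0.1,0.2],
  [0.01,-0.01,-1.05,-0.1,0.2],
], squeeze=30)

```text
clock: 11.38
tcp_pos: [0.6199, 0.1457, 0.0904]
ee_rot: [-0.101, 0.995, -0.0, -0.001]
ft_force: [0.4, -0.7, -0.8]
width: 0.0425
```

```bash
python3 shot.py wrist 8
python3 - <<'E'
import cv2
i=cv2.imread("pics/wrist8.png"); cv2.imwrite("pics/w8a.png",cv2.resize(i[140:310,190:440],None,fx=3.2,fy=3.2,interpolation=cv2.INTER_CUBIC))
E
```

```text
11.425 [0.62025488 0.14585298 0.09121478] [-0.81449033  0.22048742 -0.91519585] 0.042677191133228355
```

View pics/w8a.png

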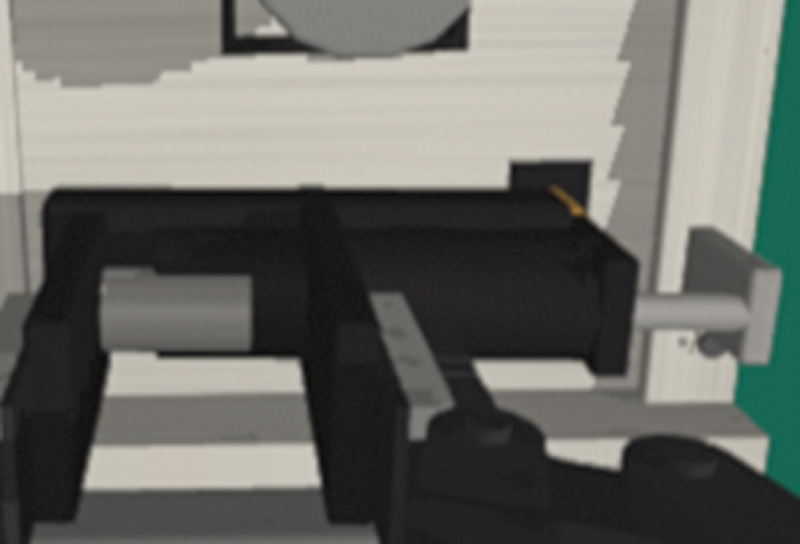

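>>> move_arm([
  [0,0,-0.25,0,0.2],
  [0,0,-0.43,0,0.2],
  [0,0,-0.48,0,0.2],
  [0,0,-0.48,0,0.2],
], squeeze=30)

```text
clock: 11.92
tcp_pos: [0.6202, 0.1459, 0.0622]
ee_rot: [-0.101, 0.995, -0.0, -0.001]
ft_force: [0.6, -0.5, -0.6]
width: 0.0428
```

```bash
python3 shot.py wrist 9; python3 shot.py scene 9; python3 shot.py side 9;  python3 - <<'E'
import cv2,numpy as np
s=cv2.imread("pics/scene9.png"); d=cv2.imread("pics/side9.png")
def c(i,x,y,w,h,k): return cv2.resize(i[y:y+h,x:x+w],None,fx=k,fy=k,interpolation=cv2.INTER_CUBIC)
cv2.imwrite("pics/c9.png",np.hstack([c(s,255,130,65,65,6),c(d,215,120,65,65,6)]))
i=cv2.imread("pics/wrist9.png"); cv2.imwrite("pics/w9a.png",c(i,190,140,250,170,3.2))
E
```

```text
11.975 [0.62034638 0.14587742 0.06257648] [ 0.55276181 -0.6966865  -1.20741116] 0.042555918476564474
12.025 [0.62042791 0.14590112 0.06277382] [ 0.36061664  0.78682961 -0.73955234] 0.042716115420940726
12.075 [0.62044108 0.14588058 0.06283016] [-0.03949417 -0.48561506 -0.06840877] 0.04256849345903879
```

View pics/w9a.png

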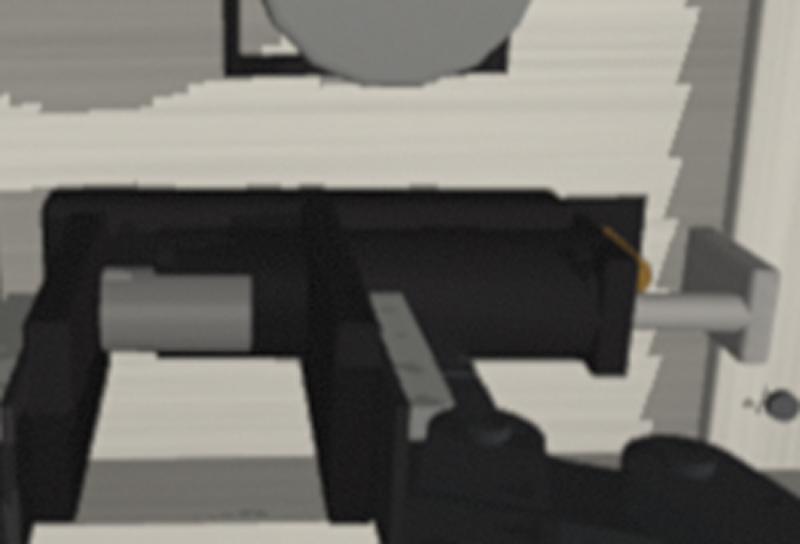

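View pics/c9.png

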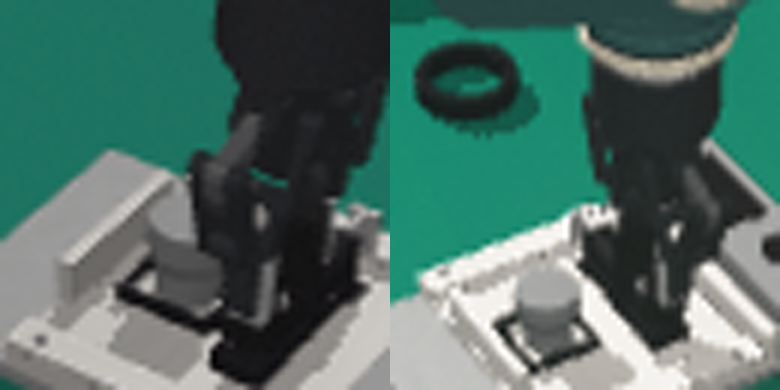

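```bash
cat > f9.py <<'E'
from h import *
z=np.load("wrist9.npz");W=(z["mtx"],z["T"])
u=lambda P:((proj(P,*W)-[190,140]+.35)*3.2).round(0).tolist()
a=np.radians(12.3)
for post in ([.6058,.2194],[.6049,.2191]):
    for t in np.linspace(0,2*np.pi,9)[:-1]:
        print(u([post[0]+.004*np.cos(t),post[1]+.004*np.sin(t),.035]),end=" ")
    print()
E
python3 f9.py
```

```text
[[623.0, 302.0]] [[640.0, 299.0]] [[651.0, 285.0]] [[650.0, 269.0]] [[636.0, 260.0]] [[619.0, 263.0]] [[608.0, 277.0]] [[609.0, 293.0]] 
[[622.0, 297.0]] [[640.0, 294.0]] [[651.0, 280.0]] [[650.0, 264.0]] [[636.0, 255.0]] [[619.0, 258.0]] [[608.0, 272.0]] [[609.0, 288.0]]
```

>>> move_arm([
  [0,0,-0.08,0,0.2],
  [0,0,-0.15,0,0.2],
  [0,0,-0.19,0,0.2],
  [0,0,-0.2,0,0.2],
  [0,0,-0.2,0,0.2],
], squeeze=30)

```text
clock: 12.7
tcp_pos: [0.6207, 0.146, 0.0517]
ee_rot: [-0.101, 0.995, 0.0, -0.0]
ft_force: [-3.6, 0.6, 7.5]
width: 0.0425
```

```bash
python3 shot.py wrist 10
python3 - <<'E'
import cv2,numpy as np
def c(i,x,y,w,h,k): return cv2.resize(i[y:y+h,x:x+w],None,fx=k,fy=k,interpolation=cv2.INTER_CUBIC)
i=cv2.imread("pics/wrist10.png"); cv2.imwrite("pics/w10a.png",c(i,190,140,250,170,3.2))
E
```

```text
12.75 [0.62069278 0.14606206 0.0517122 ] [-3.00050864 -0.25729654  8.53366956] 0.042825044345811636
```

View pics/w10a.png

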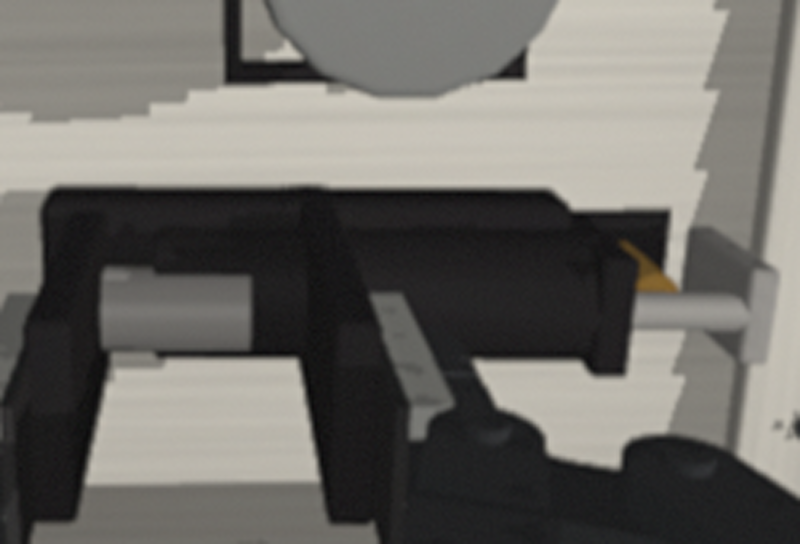

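>>> move_arm([
  [0,0,0,0,0.5],
  [0,0,0,0,0.55],
  [0,0,0,0,0.6],
  [0,0,0,0,0.7],
  [0,0,0,0,0.85],
  [0,0,0,0,1],
  [0,0,0,0,1],
  [0,0,0,0,1],
])

```text
clock: 13.75
tcp_pos: [0.6207, 0.1461, 0.0517]
ee_rot: [-0.101, 0.995, 0.0, -0.0]
ft_force: [-0.2, -0.3, 0.0]
width: 0.0854
```

```bash
python3 shot.py wrist 11
```

```text
13.8 [0.6207068  0.14604776 0.05171461] [0.16445448 1.134433   0.44708272] 0.08506174324539612
```

View pics/wrist11.png

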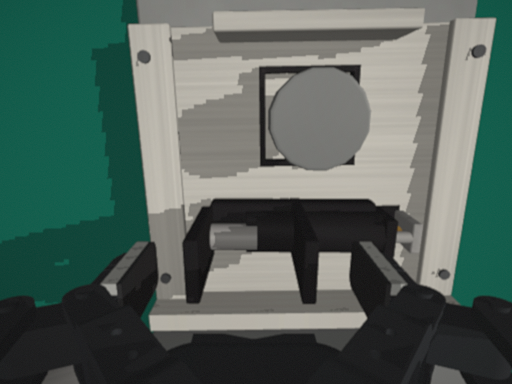

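Released, force near zero, both plates clear of the pads, hook drawn back onto the post. Rise straight up and inspect.

>>> move_arm([
  [0,0,0.3,0,1],
  [0,0,0.9,0,1],
  [0,0,1.7,0,1],
  [0.5,0.1,2.4,0,1],
  [1.0,0.2,2.6,0,1],
  [1.1,0.25,2.6,0,1],
  [1.1,0.25,2.6,0,1],
  [1.1,0.25,2.6,0,1],
])

```text
clock: 14.8
tcp_pos: [0.6859, 0.1609, 0.2073]
ee_rot: [-0.101, 0.995, 0.0, -0.001]
ft_force: [-0.2, -0.2, 0.0]
width: 0.0852
```

```bash
python3 shot.py wrist 12;python3 shot.py scene 12; python3 shot.py side 12;  python3 - <<'E'
import cv2,numpy as np
s=cv2.imread("pics/scene12.png"); d=cv2.imread("pics/side12.png")
def c(i,x,y,w,h,k): return cv2.resize(i[y:y+h,x:x+w],None,fx=k,fy=k,interpolation=cv2.INTER_CUBIC)
cv2.imwrite("pics/c12.png",np.hstack([c(s,235,125,110,90,3.6),c(d,210,115,110,90,3.6)]))
i=cv2.imread("pics/wrist12.png"); cv2.imwrite("pics/w12a.png",c(i,170,40,230,200,3))
E
```

```text
14.85 [0.68593312 0.160923   0.20744717] [-0.06499803  0.30446041 -0.88321016] 0.08520035440571054
14.9 [0.68603019 0.16094647 0.20759538] [-0.45605139 -0.19306844 -0.41468371] 0.08573612164047215
14.95 [0.68615621 0.16092832 0.2076876 ] [ 0.2701279   0.76195016 -0.06290997] 0.08511143218070903
```

View pics/w12a.png

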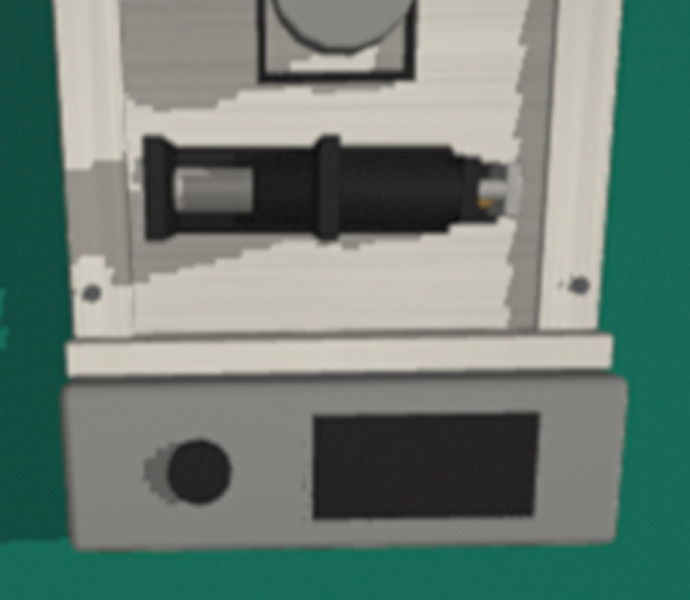

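View pics/c12.png

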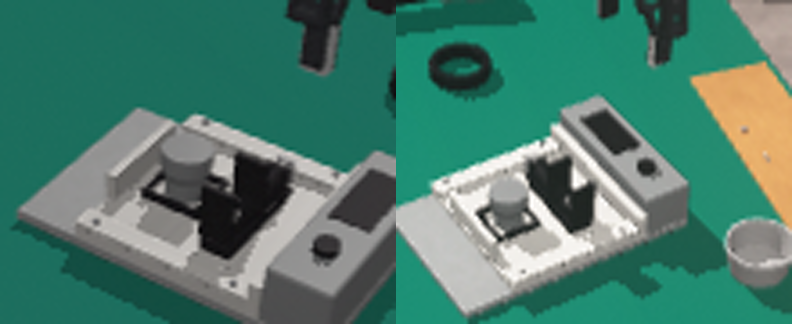

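Run:
```python
import cv2
i=cv2.imread("pics/wrist12.png"); 
c=lambda i,x,y,w,h,k: cv2.resize(i[y:y+h,x:x+w],None,fx=k,fy=k,interpolation=cv2.INTER_CUBIC)
cv2.imwrite("pics/w12b.png",c(i,210,78,140,50,5.6)); cv2.imwrite("pics/w12c.png",c(i,170,0,230,90,3.4))
```

```text
(no output)
```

View pics/w12b.png

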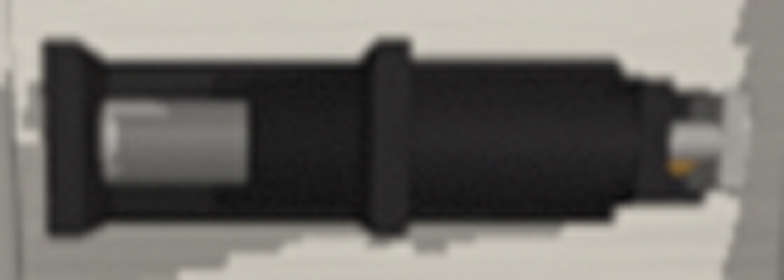

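View pics/w12c.png

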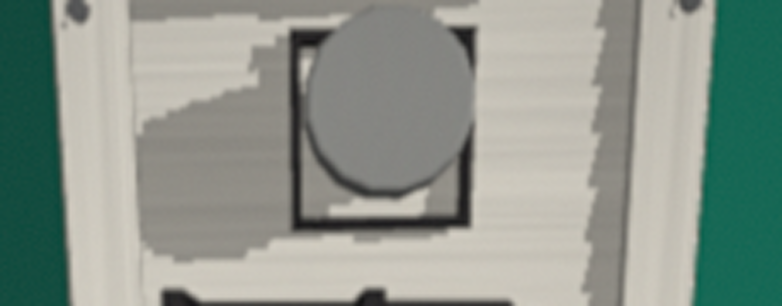

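Run:
```python
from h import *
z=np.load("wrist12.npz");W=(z["mtx"],z["T"])
L=lambda *v:np.array(v)*1e-3
c=lambda p:np.array(p)/5.6+[210,78]-0.4
R=lambda a:np.array([[np.cos(a),-np.sin(a)],[np.sin(a),np.cos(a)]])
def f(v):
    p=v[3]; l=[(-60+p*1e3,14,62),(-60+p*1e3,-14,62),(0,14,62),(0,-14,62),(51+p*1e3,8,27),(51+p*1e3,-8,27)]
    P=np.array(l)*1e-3; Q=np.c_[P[:,:2]@R(v[2]).T+v[:2],P[:,2]+.018]
    return (proj(Q,*W)-[c(q) for q in [(45,40),(51,235),(411,40),(405,235),(747,95),(746,187)]]).ravel()
s=least_squares(f,[.614,.168,1.79,.007],x_scale=[.1,.1,1,.01]);print(s.x,np.degrees(s.x[2]),s.fun.round(1))
d=lambda p:np.array(p)/3.4+[170,0]-0.35
o=[(L(-56,-26,26),d((290,30)),*W),(L(-56,26,26),d((475,30)),*W),(L(-4,-26,26),d((292,227)),*W),(L(-4,26,26),d((469,227)),*W)]
p,e=fitpose(o,0,[.58,.17,.21]);print("tray",p,e.tolist())
for post in (p[:2]+R(p[2])@[.03,.046],np.array([.605,.2191])):
    print("post in probe",R(s.x[2]).T@(post-s.x[:2]))
print(onplane(c((680,165)),.035,*W), R(s.x[2]).T@(onplane(c((680,165)),.035,*W)[:2]-s.x[:2]))
from workcell import r; print(r.observe()["clock"])
```

```text
[0.61426345 0.17025085 1.77350917 0.00772107] 101.61459047995018 [-0.3 -0.5 -0.4  0.6 -0.1 -0.5  0.1  0.6  0.9 -0.9 -0.2  0.9]
tray [0.58676226 0.16767576 0.20756918] [[-1.3, -1.2], [1.8, -1.5], [-1.7, 2.3], [1.3, 2.0]]
post in probe [ 0.04915953 -0.00231975]
post in probe [ 0.0497139 -0.0007609]
[0.60784666 0.22006804 0.035     ] [ 0.05008901 -0.00374416]
14.95
```

```bash
python3 -c "
from workcell import r; print(r.close_job()); print(r.observe()['clock'])"
```

```text
the job is handed in; nothing more can be done
None
the job is handed in; nothing more can be done
```

The tray is home in the stand and the probe is on the tray with its hook sprung back on the post. I handed the job in at about 15 s of the 58 s allowed.

**Tray:** I pushed on the push wall until the tray stopped dead, with the horizontal force at about 46 N. Afterwards its near edge lay level with the rail ends. Its fitted position was unchanged after the probe was laid on it.

**Probe:** I pinched the black probe's plates fully closed and carried it over the tray. I lowered it flat onto the deck with the post between nose and hook, then let go.

**Last checks from the pictures:**

| Check | Measured | Allowed |
|---|---|---|
| Plunger | about 7.7 mm | 5 to 9.5 mm |
| Post along the probe | 49 to 50 mm | 45.5 to 53 mm |
| Post off the hook's middle line | 1 to 4 mm | up to 9 mm |

- **Lamp and others:** The lamp head stood upright in its pocket. I didn't measure the bystanders' positions, but the path stayed clear of all of them.
- **Robot:** The gripper was open and about 0.15 m above the probe, with no force reading beyond noise.

Nothing failed outright. My position estimates for the tray and post differed by 2 to 3 mm between pictures, and the off-line post figures spread by 3 mm; both are well inside the limits.

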